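# Close, bed and bolt the heavy cover of a shielded test box

### The arm

A 6-joint arm with a two-finger parallel gripper is mounted at the origin on a cart in front of the work surface, level with it; the furniture and walls round the work are solid. World frame = base frame: x ahead of the robot, y to its left, z up, the work surface at z = 0. Lengths are in m, angles in rad, forces in N, time in s.
With the tool pointing down it reaches from about 0.25 to 0.725 m from the base axis. Payload 4 kg.
Tool frame: the origin (TCP) lies at the very end of the fingers, on their centre line; the grasp point (between the pads) lies 19 mm behind it; z points along the fingers, y is the line along which they close (so a half turn about z gives the same grasp; the last joint's range is limited). The gripper opens to 85 mm and grips with 20 to 120 N. Pads are 22 mm wide; open, the fingers measure 114 mm over their backs; the gripper's body (76 mm by 85 mm) begins 54 mm behind the grasp point. The pads swing forward as they close: fully open they stand 13 mm farther back than shut.
Start: joints at [-1.313, 0.241, 0.005, 1.335, 0, 1.571], TCP at [0.127, -0.483, 0.231] pointing down, gripper open.
Joint ranges: [-2.72, 2.72], [-1.05, 1.87], [-1.09, 1.28], [-1.99, 2.15], [-1.42, 1.44], [-3.14, 3.14]. Speed limits (rad/s): [2.79, 2.79, 3.14, 3.14, 3.14, 3.14].

### API

Orientations are given as a unit quaternion [x, y, z, w].
In Python, from plant import get_state, capture, hand_in, recognise gives the robot as it stands. The module is installed in compiled form; this text tells all that it offers.
- The arm moves only by the shell command python3 -m handwheel 'ROWS'. ROWS is JSON, a list of rows, each an object of numbers: "grip": the opening, from 0 (shut) to 1 (fully open); "tx", "ty", "tz": the shift along the world's x, y, z scaled (see below); "ax", "ay", "az": the turn, a rotation vector about the world's x, y, z scaled (see below). A call has 1 to 12 rows; each row is the pose to reach, as a shift and turn from the pose commanded when the call began, turning the shorter way round; what a row does not reach only later rows make up. The controller multiplies each number of a shift by 0.5 m and each number of a turn by pi rad. A row lasts 1/10 s, in which the tool goes at most 50 mm and 8.59 degrees, less where a joint would pass 70% of its speed; a pose out of reach is approached as far as the arm can. A call with a number of a shift or a turn outside -1 to 1 is refused whole. A call with a gripper value outside its range is refused whole. The fingers move at their own pace and stop on an object; the grip force is fixed at half the most. Time passes only in rows, so rows that repeat a pose let the fingers close. It gives the time, the measured TCP pose, the force, the opening and the grip force at its end, in the units of the state.
- get_state(): the state, without advancing time (a new reading comes with each control period).
- capture(name): name is "scene" or "top" or "wrist"; returns a dict with "image" (400x640x3 uint8, red, green, blue), "depth" (400x640 float32, m along the optical axis (not along the pixel's ray), 0 where there is no reading), "fovy" (degrees; the focal length in pixels is half the picture's height over the tangent of half this angle, whatever the lens; pixels are square), "cx", "cy" (the principal point, pixels), "R" (3x3) and "t" (3): a world point X has camera coordinates R X + t; the wrist camera has in their place "T_tool_cam" (4x4, takes a point from camera to tool coordinates, whose origin is the TCP and whose axes are the flange's). Camera axes: x right, y down, z forward; pixel columns grow to the right and rows downward; lengths in m; the calibration is good to about 2 mm. The wrist camera is an equidistant fisheye: a pixel r from the principal point sees the ray r / f radians off the axis. A picture is of the moment at which its call begins: read the wrist's pose just before it.
- hand_in(): hands the job in; it is judged then, once.
Trained networks look in a picture, given as the dict that the camera call returned (one of the last four; its "shot" number tells which), for a name from the list of things; names that differ only in an ending like _2 or _b are one class to them, and where a whole thing is asked for, a point or a joint stands for the part that bears it (a point fixed in the world has none). Each returns a list of dicts, best first, with "p" (0 to 1); they miss things now and then, are a little off and sometimes report something else, mostly with a low value. They report only what shows in the picture. A call takes as long as a camera call.
- recognise(label, picture): "centre" ([x, y, z] in m, in world coordinates, good to about 4 mm: the middle of the surface that is visible of it).
The state is a dict: "time_s": time; "joint_pos": joint angles; "dq": joint speeds; "joint_torque": joint torques, N m; "tool_pos": TCP position; "tcp_rot": TCP orientation; "ft_force": force on the tool from outside, world axes, zero at the start; "ft_torque": the same for the moment, N m; "gripper_width": finger opening in m; "gripper_force": force on a finger pad.
Only numpy, scipy, OpenCV 4.12 (cv2) and the standard library are available. Lean on these libraries where they do the work, as an engineer would, in place of code of your own. Each camera call takes 0.05 s, during which the arm holds its last target. There are 200 camera calls.

### The job

Close the heavy hinged cover of the aluminium test box without letting it drop or slam: it only stays up by itself near upright, so keep pushing against it and hold it back all the way down, without clamping it in the gripper. Then press the closed cover down with a steady push of about 15 N for at least a second to bed its seal (never push on it with more than 30 N), and after that slide the bolt on the cover fully into its keeper. Leave the things lying round the box where they are.

Things in the scene. Friction and masses are not known exactly. Their poses are not given: they have to be found in the camera images.
- test_box: open aluminium box fixed to the bench, 160 x 160 mm, 90 mm high. Origin: centre of its underside, 1 to 7 mm above the bench (levelling feet); x points across the box from the lip side (at the robot's right) to the hinge side (at the robot's left), y roughly towards the robot, z up. A steel keeper on the middle of the wall at +y (y 83 to 90 mm) rises to 131 mm above the box's origin
- cover_hinge (a point): middle of the cover's hinge axis, fixed to the box: at x = +87 mm in the box's frame, 95 mm above the box's origin. The axis runs along the box's y
- cover_lip (a point): middle of the cover's free edge, 200 mm from the hinge axis; moves with the cover. Axes are the cover's: x from lip to hinge, z out of its outer face. The cover is a grey plate 10 mm thick, 160 mm wide, 0.6 to 0.95 kg, level when closed, top face 100 mm above the box's origin. The lip then overhangs the box's wall by 33 mm: a finger fits under it. The 75 mm next to the lip are bare
- cover (a joint): angle of the cover in rad: 0 closed (level on the rim, hard stop), 1.57 upright, at most 1.8 leaning back. Hinge friction 0.12 N m holds it only near upright (about 1.45 to 1.7); leaning further over the box it falls shut by itself
- bolt (a joint): travel of the bolt in m: 0 drawn, 0.03 (hard stop) fully in the keeper. Slides to the box's +y (towards the robot), across the outer face of the cover; friction 2 N, stays where it is left
- bolt_knob (a point): centre of the top of the bolt's upright black knob, 18 mm across; with the cover closed it is 142 mm above the box's origin, and the knob stands free from 18 to 42 mm above the cover's top face. Lies over the middle of the box's x; its y in the box's frame is -20 mm drawn, +10 mm shot. The bolt's guides begin at y = +29 mm
- heat_sink: black finned heat sink 30 x 30 x 16 mm, loose on the bench; origin centre of its underside; bystander
- flux_tin: open round flux tin 60 mm across, 21 mm high, loose; origin centre of its underside; bystander
- solder_spool: spool of solder wire 65 x 58 x 40 mm, loose; origin centre of its underside; bystander

How it is judged:
By the outcome, as a careful person would: the job done as asked, in the order asked, and still so for the second after the job is handed in, with the robot touching nothing.
It also fails if it takes over 72 s, if anything falls off the work surface, if the arm or the gripper's body presses on something with over 40 N, if the wrist force passes 120 N, or if a joint passes its speed limit or range.

## Working session

There is one attempt and no reset: what is moved stays moved. The work goes in short steps, Python scripts to look and compute and a shell command to move; the robot and the scene stay as the last step left them, time stands still between calls to the robot, and variables do not carry over. Pictures are saved under pics/ and viewed, at most 10 in all, crops included, and the job is handed in when it is done.

```bash
mkdir -p pics; cat > h.py <<'E'
import numpy as np, cv2
from plant import get_state, capture, hand_in, recognise
def pts(p):
    h,w=p['depth'].shape; f=h/2/np.tan(np.radians(p['fovy']/2))
    v,u=np.mgrid[:h,:w]; z=p['depth']
    c=np.stack([(u-p['cx'])/f*z,(v-p['cy'])/f*z,z],-1)
    return (c-p['t'])@p['R']
def px(p,X):
    f=200/np.tan(np.radians(p['fovy']/2)); c=p['R']@np.array(X)+p['t']
    return c[0]/c[2]*f+p['cx'],c[1]/c[2]*f+p['cy']
E
python3 - <<'E'
from h import *
s=get_state(); print({k:np.round(v,3) for k,v in s.items()})
for n in ('scene','top'):
    p=capture(n); cv2.imwrite(f'pics/{n}0.png',p['image'][:,:,::-1]); np.savez(f'{n}0.npz',pts=pts(p),img=p['image'])
    print(n,'campos',-p['R'].T@p['t'])
    for l in ('test_box','cover_lip','cover_hinge','cover','bolt_knob','heat_sink','flux_tin','solder_spool'):
        try: r=recognise(l,p)
        except Exception as e: print(l,e); continue
        print(l,[(np.round(q['centre'],3).tolist(),round(q['p'],2),np.round(px(p,q['centre'])).tolist()) for q in r[:2]])
E
```

```text
{'time_s': np.float64(0.0), 'joint_pos': array([-1.313,  0.241,  0.004,  1.335,  0.   ,  1.571]), 'dq': array([ 0.001, -0.001,  0.   ,  0.002, -0.   ,  0.   ]), 'joint_torque': array([-1.0000e-03, -3.7232e+01,  2.5241e+01,  1.7000e-02, -0.0000e+00,
       -0.0000e+00]), 'tool_pos': array([ 0.127, -0.483,  0.23 ]), 'tcp_rot': array([ 0.992,  0.129, -0.   , -0.001]), 'ft_force': array([-0.62 , -0.035,  0.357]), 'ft_torque': array([-0.01 , -0.028,  0.006]), 'gripper_force': np.float64(0.0), 'gripper_width': np.float64(0.085)}
scene campos [ 0.44331473 -0.67058725  0.78834601]
test_box [([0.45, 0.206, 0.095], 0.87, [291.0, 190.0])]
cover_lip [([0.448, 0.205, 0.214], 0.69, [289.0, 156.0])]
cover_hinge [([0.442, 0.204, 0.091], 0.72, [289.0, 192.0])]
cover [([0.447, 0.202, 0.216], 0.64, [289.0, 156.0]), ([0.444, 0.207, 0.091], 0.22, [290.0, 191.0])]
bolt_knob []
heat_sink []
flux_tin [([0.372, -0.177, 0.013], 0.93, [265.0, 324.0])]
solder_spool [([0.673, 0.016, 0.037], 0.88, [378.0, 246.0])]
top campos [0.46077443 0.11973388 1.13976127]
test_box [([0.445, 0.156, 0.035], 0.61, [294.0, 234.0]), ([0.452, 0.228, 0.196], 0.38, [262.0, 231.0])]
cover_lip [([0.44, 0.21, 0.255], 0.8, [267.0, 237.0])]
cover_hinge [([0.446, 0.151, 0.042], 0.57, [296.0, 234.0])]
cover [([0.443, 0.206, 0.254], 0.79, [268.0, 235.0])]
bolt_knob [([0.454, 0.227, 0.194], 0.56, [262.0, 230.0]), ([0.37, -0.175, 0.014], 0.21, [412.0, 264.0])]
heat_sink [([0.38, 0.358, 0.011], 0.42, [222.0, 255.0])]
flux_tin [([0.367, -0.172, 0.013], 0.68, [410.0, 265.0])]
solder_spool [([0.672, 0.028, 0.041], 0.73, [343.0, 153.0])]
```

View pics/scene0.png

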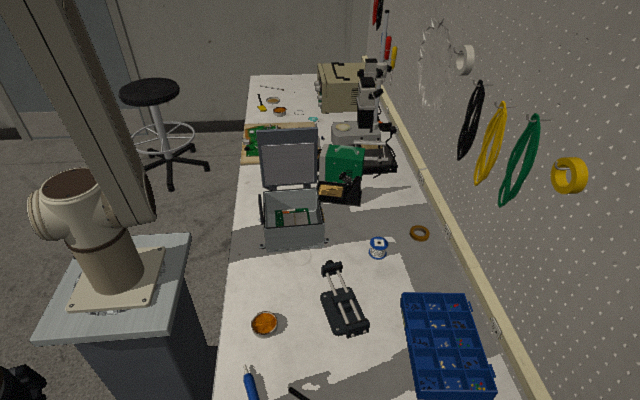

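View pics/top0.png

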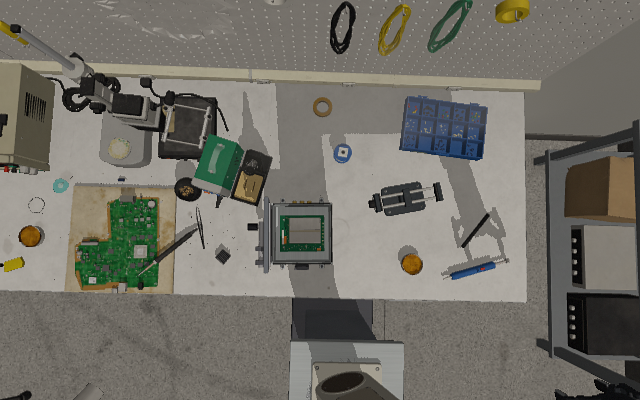

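Scene: box at (291,215) with the cover standing up behind it (289,155). Top view: box at (302,234), cover edge-on at x≈268, keeper at (302,266), knob at (252,227), heat sink (222,256), soldering stuff left of the cover. Now I'll fit the cover plane and the rim.

```bash
python3 - <<'E'
from h import *
S=np.load('scene0.npz')['pts'].reshape(-1,3); T=np.load('top0.npz')['pts'].reshape(-1,3)
# cover inner face (scene)
m=(np.abs(S[:,0]-.445)<.07)&(S[:,1]>.16)&(S[:,1]<.26)&(S[:,2]>.13)&(S[:,2]<.27)
c=S[m]; 
for _ in range(4):
    k=np.median(c,0); u,s,vt=np.linalg.svd(c-c.mean(0),full_matrices=False); n=vt[2]; r=np.abs((c-c.mean(0))@n); cm=c.mean(0); c=c[r<.006]
n*=-np.sign(n[1]); print('cover plane n',n,'at',cm,len(c),'angle from horiz of plate',np.degrees(np.arccos(abs(n[2]))), 'yaw',np.degrees(np.arctan2(-n[0],-n[1])))
# points on plane: extents
m=(np.abs((S-cm)@n)<.006)&(S[:,2]>.1)&(S[:,2]<.4)&(np.abs(S[:,0]-.445)<.15); q=S[m]
print('cover extents x',np.percentile(q[:,0],[.5,2,98,99.5]),'z',np.percentile(q[:,2],[.5,98,99.5,100]))
# rim from top
m=(T[:,2]>.084)&(T[:,2]<.103)&(np.abs(T[:,0]-.45)<.12)&(T[:,1]>0)&(T[:,1]<.22); q=T[m]
print('rim z',np.median(q[:,2]),len(q)); r=cv2.minAreaRect(q[:,:2].astype(np.float32)); print(r)
print(np.percentile(q,[1,5,50,95,99],axis=0))
# keeper
m=(T[:,2]>.11)&(T[:,2]<.15)&(T[:,0]>.32)&(T[:,0]<.40)&(T[:,1]>.05)&(T[:,1]<.19); q=T[m]; print('keeper',len(q),q.mean(0) if len(q) else '',q.min(0),q.max(0))
m=(T[:,2]>.2)&(np.abs(T[:,0]-.45)<.12)&(T[:,1]>.1)&(T[:,1]<.3)
q=T[m]; print('lip top', q[q[:,2]>.28].mean(0), np.percentile(q[q[:,2]>.28],[1,99],axis=0))
# obstacles left of cover
for x in (.36,.40,.44,.48,.52,.56,.60): 
  print(x,[round(float(T[(np.abs(T[:,0]-x)<.02)&(np.abs(T[:,1]-y)<.02)][:,2].max(initial=-1)),3) for y in np.arange(.24,.5,.04)])
E
```

```text
cover plane n [ 0.03405805 -0.99744643 -0.0627748 ] at [0.44447476 0.20608969 0.20397288] 2095 angle from horiz of plate 86.40090269453836 yaw -1.9556186432644298
cover extents x [0.36639517 0.36880237 0.52158322 0.52417565] z [0.1044185  0.296509   0.29799243 0.29980089]
rim z 0.09354789866982735 590
((0.4466618299484253, 0.13578000664710999), (0.16245929896831512, 0.15918666124343872), 2.044724464416504)
[[0.3658017  0.05458285 0.08523494]
 [0.36777618 0.0572888  0.08846242]
 [0.43373105 0.15257544 0.0935479 ]
 [0.52712797 0.21514263 0.09703866]
 [0.52892616 0.21746748 0.09822637]]
keeper 51 [0.36301277 0.1330167  0.13156707] [0.35951035 0.11630391 0.11020751] [0.36644677 0.15107254 0.13771587]
lip top [0.43394367 0.1685519  0.89679652] [[0.33245442 0.11973388 0.29489873]
 [0.51838697 0.28320492 1.13976127]]
0.36 [0.203, 0.831, 0.019, 0.022, 0.007, 0.005, 0.015]
0.4 [0.205, 0.006, 0.015, 0.021, 0.011, 0.023, 0.028]
0.44 [0.199, 0.196, 0.006, 0.007, 0.013, 0.025, 0.023]
0.48 [0.201, 0.198, 0.006, 0.005, 0.01, 0.011, 0.015]
0.52 [0.004, 0.033, 0.031, 0.025, 0.011, 0.053, 0.058]
0.56 [0.031, 0.032, 0.12, 0.126, 0.127, 0.121, 0.072]
0.6 [0.038, 0.099, 0.125, 0.146, 0.126, 0.065, 0.066]
```

```bash
R='x'; python3 -m handwheel '[{"tx":0.646,"ty":0.366,"tz":0.38,"az":-0.0714,"grip":0.5},{"tx":0.646,"ty":0.366,"tz":0.38,"az":-0.0714,"grip":0.5},{"tx":0.646,"ty":0.366,"tz":0.38,"az":-0.0714,"grip":0.5},{"tx":0.646,"ty":0.366,"tz":0.38,"az":-0.0714,"grip":0.5},{"tx":0.646,"ty":0.366,"tz":0.38,"az":-0.0714,"grip":0.5},{"tx":0.646,"ty":0.366,"tz":0.38,"az":-0.0714,"grip":0.5},{"tx":0.646,"ty":0.366,"tz":0.38,"az":-0.0714,"grip":0.5},{"tx":0.646,"ty":0.366,"tz":0.38,"az":-0.0714,"grip":0.5},{"tx":0.646,"ty":0.366,"tz":0.38,"az":-0.0714,"grip":0.5},{"tx":0.646,"ty":0.366,"tz":0.38,"az":-0.0714,"grip":0.5},{"tx":0.646,"ty":0.366,"tz":0.38,"az":-0.0714,"grip":0.5},{"tx":0.646,"ty":0.366,"tz":0.38,"az":-0.0714,"grip":0.5}]'
python3 -m handwheel '[{"tx":-0.01,"ty":1.0,"grip":0.5},{"tx":-0.01,"ty":1.0,"grip":0.5},{"tx":-0.01,"ty":1.0,"grip":0.5},{"tx":-0.01,"ty":1.0,"grip":0.5},{"tx":-0.01,"ty":1.0,"grip":0.5},{"tx":-0.01,"ty":1.0,"grip":0.5},{"tx":-0.01,"ty":1.0,"grip":0.5},{"tx":-0.01,"ty":1.0,"grip":0.5},{"tx":-0.01,"ty":1.0,"grip":0.5},{"tx":-0.01,"ty":1.0,"grip":0.5},{"tx":-0.01,"ty":1.0,"grip":0.5},{"tx":-0.01,"ty":1.0,"grip":0.5}]'
python3 - <<'E'
from h import *
s=get_state(); print(s['tool_pos'],s['tcp_rot'],s['gripper_width'],s['joint_pos'],s['ft_force'])
E
```

```text
[ 0.12748051 -0.48348778  0.23132088] [9.91704181e-01 1.28541113e-01 5.94574942e-06 1.83495822e-05] 0.0855266219556276 [-1.31299941e+00  2.40584633e-01  5.01761015e-03  1.33519138e+00
  7.07544364e-06  1.57079775e+00] [-0.76328237  0.0727413   0.17710799]schema error: expected keys grip, tx, ty, tz, ax, ay, az
schema error: expected keys grip, tx, ty, tz, ax, ay, az
```

```bash
python3 -m handwheel '[{"tx":0.646,"ty":0.366,"tz":0.38,"ax":0,"ay":0,"az":-0.0714,"grip":0.5},{"tx":0.646,"ty":0.366,"tz":0.38,"ax":0,"ay":0,"az":-0.0714,"grip":0.5},{"tx":0.646,"ty":0.366,"tz":0.38,"ax":0,"ay":0,"az":-0.0714,"grip":0.5},{"tx":0.646,"ty":0.366,"tz":0.38,"ax":0,"ay":0,"az":-0.0714,"grip":0.5},{"tx":0.646,"ty":0.366,"tz":0.38,"ax":0,"ay":0,"az":-0.0714,"grip":0.5},{"tx":0.646,"ty":0.366,"tz":0.38,"ax":0,"ay":0,"az":-0.0714,"grip":0.5},{"tx":0.646,"ty":0.366,"tz":0.38,"ax":0,"ay":0,"az":-0.0714,"grip":0.5},{"tx":0.646,"ty":0.366,"tz":0.38,"ax":0,"ay":0,"az":-0.0714,"grip":0.5},{"tx":0.646,"ty":0.366,"tz":0.38,"ax":0,"ay":0,"az":-0.0714,"grip":0.5},{"tx":0.646,"ty":0.366,"tz":0.38,"ax":0,"ay":0,"az":-0.0714,"grip":0.5},{"tx":0.646,"ty":0.366,"tz":0.38,"ax":0,"ay":0,"az":-0.0714,"grip":0.5}]'
python3 -m handwheel '[{"tx":-0.01,"ty":1.0,"tz":0,"ax":0,"ay":0,"az":0,"grip":0.5},{"tx":-0.01,"ty":1.0,"tz":0,"ax":0,"ay":0,"az":0,"grip":0.5},{"tx":-0.01,"ty":1.0,"tz":0,"ax":0,"ay":0,"az":0,"grip":0.5},{"tx":-0.01,"ty":1.0,"tz":0,"ax":0,"ay":0,"az":0,"grip":0.5},{"tx":-0.01,"ty":1.0,"tz":0,"ax":0,"ay":0,"az":0,"grip":0.5},{"tx":-0.01,"ty":1.0,"tz":0,"ax":0,"ay":0,"az":0,"grip":0.5},{"tx":-0.01,"ty":1.0,"tz":0,"ax":0,"ay":0,"az":0,"grip":0.5},{"tx":-0.01,"ty":1.0,"tz":0,"ax":0,"ay":0,"az":0,"grip":0.5},{"tx":-0.01,"ty":1.0,"tz":0,"ax":0,"ay":0,"az":0,"grip":0.5},{"tx":-0.01,"ty":1.0,"tz":0,"ax":0,"ay":0,"az":0,"grip":0.5},{"tx":-0.01,"ty":1.0,"tz":0,"ax":0,"ay":0,"az":0,"grip":0.5},{"tx":-0.01,"ty":1.0,"tz":0,"ax":0,"ay":0,"az":0,"grip":0.5}]'
python3 - <<'E'
from h import *
s=get_state(); print(s['tool_pos'],s['tcp_rot'],s['gripper_width'],s['joint_pos'],s['ft_force'])
E
```

```text
time_s: 2.0
tool_pos: [0.4506, -0.3004, 0.4208]
tcp_rot: [1.0, 0.017, -0.0, 0.0]
ft_force: [-0.8, 0.6, -0.8]
gripper_width: 0.0425
gripper_force: 0.0
time_s: 3.2
tool_pos: [0.4574, 0.0552, 0.4212]
tcp_rot: [0.999, 0.048, -0.002, -0.02]
ft_force: [0.5, 0.2, 0.3]
gripper_width: 0.0425
gripper_force: 0.0
[0.45738896 0.05521233 0.42118369] [ 0.99867411  0.04757428 -0.00169426 -0.01959196] 0.04254211976553319 [0.0942438  0.16776303 0.40239219 1.80698425 0.03930181 3.1406029 ] [0.52690296 0.18481603 0.31607205]
```

```bash
cat > go.py <<'E'
# print shift/turn (in move units) from the current pose to a goal: x y z, tilt beta(deg)
import sys; from h import *; from scipy.spatial.transform import Rotation as Ro
a=[float(v) for v in sys.argv[1:]]; s=get_state()
yaw=np.radians(1.95); xb=np.array([-np.sin(yaw),np.cos(yaw),0]); yb=np.array([-np.cos(yaw),-np.sin(yaw),0]); b=np.radians(a[3])
z=np.sin(b)*xb-np.cos(b)*np.array([0,0,1]); x=yb; y=np.cross(z,x)
G=Ro.from_matrix(np.stack([x,y,z],1)); C=Ro.from_quat(s['tcp_rot'])
print('pos',s['tool_pos'].round(4),'ft',s['ft_force'].round(1),'q',s['joint_pos'].round(2),'t',s['time_s'],'w',s['gripper_width'])
print('t',((np.array(a[:3])-s['tool_pos'])/.5).round(4),'a',((G*C.inv()).as_rotvec()/np.pi).round(4))
E
python3 -m handwheel '[{"tx":0,"ty":0,"tz":0,"ax":0,"ay":0,"az":0.9,"grip":0.5},{"tx":0,"ty":0,"tz":0,"ax":0,"ay":0,"az":0.9,"grip":0.5},{"tx":0,"ty":0,"tz":0,"ax":0,"ay":0,"az":0.9,"grip":0.5},{"tx":0,"ty":0,"tz":0,"ax":0,"ay":0,"az":0.9,"grip":0.5},{"tx":0,"ty":0,"tz":0,"ax":0,"ay":0,"az":0.9,"grip":0.5},{"tx":0,"ty":0,"tz":0,"ax":0,"ay":0,"az":0.9,"grip":0.5},{"tx":0,"ty":0,"tz":0,"ax":0,"ay":0,"az":0.9,"grip":0.5},{"tx":0,"ty":0,"tz":0,"ax":0,"ay":0,"az":0.9,"grip":0.5},{"tx":0,"ty":0,"tz":0,"ax":0,"ay":0,"az":0.9,"grip":0.5},{"tx":0,"ty":0,"tz":0,"ax":0,"ay":0,"az":0.9,"grip":0.5},{"tx":0,"ty":0,"tz":0,"ax":0,"ay":0,"az":0.9,"grip":0.5},{"tx":0,"ty":0,"tz":0,"ax":0,"ay":0,"az":0.9,"grip":0.5}]'
python3 go.py 0.445 0.2056 0.42 0
```

```text
time_s: 4.4
tool_pos: [0.4573, 0.0554, 0.4212]
tcp_rot: [0.581, 0.814, -0.017, -0.011]
ft_force: [-0.2, 0.7, 1.1]
gripper_width: 0.0431
gripper_force: 0.0
pos [0.4573 0.0554 0.4212] ft [-0.2  0.7  1.1] q [ 0.13  0.2   0.44  1.85 -0.01  1.37] t 4.4 w 0.043091635683972555
t [-0.0246  0.3004 -0.0025] a [ 0.0115 -0.0073  0.4054]
```

```bash
python3 -m handwheel '[{"tx":-0.0246,"ty":0.3,"tz":-0.0025,"ax":0.0115,"ay":-0.0073,"az":0.4054,"grip":0.5},{"tx":-0.0246,"ty":0.3,"tz":-0.0025,"ax":0.0115,"ay":-0.0073,"az":0.4054,"grip":0.5},{"tx":-0.0246,"ty":0.3,"tz":-0.0025,"ax":0.0115,"ay":-0.0073,"az":0.4054,"grip":0.5},{"tx":-0.0246,"ty":0.3,"tz":-0.0025,"ax":0.0115,"ay":-0.0073,"az":0.4054,"grip":0.5},{"tx":-0.0246,"ty":0.3,"tz":-0.0025,"ax":0.0115,"ay":-0.0073,"az":0.4054,"grip":0.5},{"tx":-0.0246,"ty":0.3,"tz":-0.0025,"ax":0.0115,"ay":-0.0073,"az":0.4054,"grip":0.5},{"tx":-0.0246,"ty":0.3,"tz":-0.0025,"ax":0.0115,"ay":-0.0073,"az":0.4054,"grip":0.5},{"tx":-0.0246,"ty":0.3,"tz":-0.0025,"ax":0.0115,"ay":-0.0073,"az":0.4054,"grip":0.5},{"tx":-0.0246,"ty":0.3,"tz":-0.0025,"ax":0.0115,"ay":-0.0073,"az":0.4054,"grip":0.5},{"tx":-0.0246,"ty":0.3,"tz":-0.0025,"ax":0.0115,"ay":-0.0073,"az":0.4054,"grip":0.5},{"tx":-0.0246,"ty":0.3,"tz":-0.0025,"ax":0.0115,"ay":-0.0073,"az":0.4054,"grip":0.5}]'
python3 - <<'E'
from h import *
from scipy.spatial.transform import Rotation as Ro
s=get_state(); print(s['joint_pos'].round(2))
p=capture('wrist'); cv2.imwrite('pics/w1.png',p['image'][:,:,::-1])
for l in ('cover_lip','bolt_knob'): print(l,[(np.round(q['centre'],3).tolist(),round(q['p'],2)) for q in recognise(l,p)[:2]])
f=200/np.tan(np.radians(p['fovy']/2)); v,u=np.mgrid[:400,:640]; dx=u-p['cx']; dy=v-p['cy']; r=np.hypot(dx,dy)+1e-9; th=r/f; z=p['depth']
c=np.stack([dx/r*np.tan(th)*z,dy/r*np.tan(th)*z,z],-1).reshape(-1,3)[(z>0).ravel()&(th<1.4).ravel()]
T=p['T_tool_cam']; X=Ro.from_quat(s['tcp_rot']).apply(c@T[:3,:3].T+T[:3,3])+s['tool_pos']
m=(np.abs(X[:,0]-.445)<.06)&(X[:,2]>.288)&(X[:,2]<.305)&(np.abs(X[:,1]-.206)<.04); q=X[m]; print(len(q),np.percentile(q,[2,25,50,75,98],axis=0).round(4))
E
python3 go.py 0.445 0.2056 0.27 0
```

```text
time_s: 5.5
tool_pos: [0.4451, 0.2058, 0.42]
tcp_rot: [-0.013, 1.0, 0.0, -0.0]
ft_force: [-0.9, -0.2, 0.1]
gripper_width: 0.0428
gripper_force: 0.0
[0.43 0.23 0.48 1.82 0.   0.41]
cover_lip [([0.439, 0.207, 0.28], 0.88)]
bolt_knob [([0.449, 0.228, 0.192], 0.68)]
1480 [[0.3869 0.2011 0.2952]
 [0.4118 0.2043 0.297 ]
 [0.4395 0.2069 0.2976]
 [0.4703 0.2095 0.2982]
 [0.5021 0.2128 0.2991]]
pos [0.4449 0.2061 0.42  ] ft [0.1 0.5 0.3] q [0.43 0.23 0.48 1.82 0.   0.41] t 5.65 w 0.042381133108744876
t [ 1.000e-04 -1.000e-03 -3.001e-01] a [-0.0001 -0.0002  0.0018]
```

View pics/w1.png

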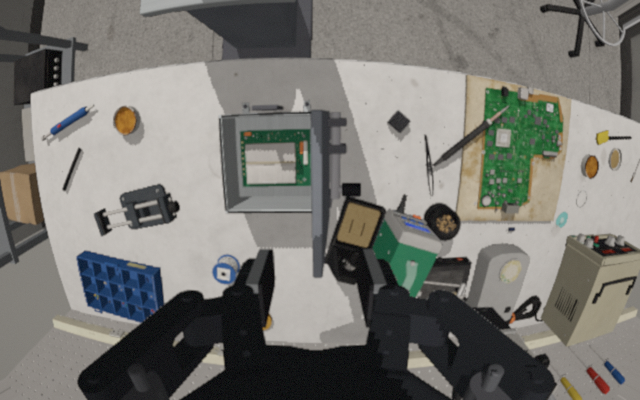

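Wrist view: the lid's upper edge runs at column ≈320 (rows 108–275), the two fingertips at columns 260 and 375 straddle it centrally. Descend and narrow the gap (no clamping).

```bash
python3 -m handwheel '[{"tx":0,"ty":0.0015,"tz":-0.1,"ax":0,"ay":0,"az":0.002,"grip":0.5},{"tx":0,"ty":0.0015,"tz":-0.2,"ax":0,"ay":0,"az":0.002,"grip":0.5},{"tx":0,"ty":0.0015,"tz":-0.26,"ax":0,"ay":0,"az":0.002,"grip":0.5},{"tx":0,"ty":0.0015,"tz":-0.31,"ax":0,"ay":0,"az":0.002,"grip":0.5},{"tx":0,"ty":0.0015,"tz":-0.31,"ax":0,"ay":0,"az":0.002,"grip":0.4},{"tx":0,"ty":0.0015,"tz":-0.31,"ax":0,"ay":0,"az":0.002,"grip":0.35},{"tx":0,"ty":0.0015,"tz":-0.31,"ax":0,"ay":0,"az":0.002,"grip":0.3},{"tx":0,"ty":0.0015,"tz":-0.31,"ax":0,"ay":0,"az":0.002,"grip":0.26},{"tx":0,"ty":0.0015,"tz":-0.31,"ax":0,"ay":0,"az":0.002,"grip":0.24},{"tx":0,"ty":0.0015,"tz":-0.31,"ax":0,"ay":0,"az":0.002,"grip":0.24}]'
python3 go.py 0.445 0.2056 0.265 4
```

```text
time_s: 6.65
tool_pos: [0.4451, 0.2072, 0.2658]
tcp_rot: [-0.018, 1.0, 0.0, 0.0]
ft_force: [0.3, -0.3, 0.6]
gripper_width: 0.0204
gripper_force: 0.0
pos [0.4451 0.2072 0.2658] ft [ 0.3 -0.3  0.6] q [0.44 0.21 0.05 1.41 0.   0.4 ] t 6.65 w 0.020353905541740287
t [-0.0003 -0.0033 -0.0017] a [ 0.0219  0.0011 -0.0006]
```

```bash
cat > plan.py <<'E'
# rows (move units, from current pose) for lid angles from vertical a0..a1 (deg), gamma=lid minus tool tilt g0..g1, gap w0..w1, insertion d0..d1
import sys; from h import *; from scipy.spatial.transform import Rotation as Ro
a0,a1,g0,g1,w0,w1,d0,d1,n=[float(v) for v in sys.argv[1:10]]; n=int(n); s=get_state()
C=Ro.from_quat(s['tcp_rot']); yaw=np.radians(1.95); xb=np.array([-np.sin(yaw),np.cos(yaw),0]); yb=np.array([-np.cos(yaw),-np.sin(yaw),0]); k=np.array([0,0,1.])
H=np.array([.4440,.2195,.098])
print('pos',s['tool_pos'].round(4),'ft',s['ft_force'].round(1),'q',s['joint_pos'].round(2),'t',s['time_s'],'w',s['gripper_width'].round(4))
for i in range(1,n+1):
    e=i/n; a,g,w,d=[p+(q-p)*e for p,q in ((a0,a1),(g0,g1),(w0,w1),(d0,d1))]
    ar=np.radians(a); b=np.radians(a-g)
    P=H+.2*(-np.sin(ar)*xb+np.cos(ar)*k)+.005*(-np.cos(ar)*xb-np.sin(ar)*k)
    z=np.sin(b)*xb-np.cos(b)*k; up=np.cos(b)*xb+np.sin(b)*k
    X=P+d/1e3*z+w/2e3*up
    G=Ro.from_matrix(np.stack([yb,np.cross(z,yb),z],1))
    t=((X-s['tool_pos'])/.5).round(4); r=((G*C.inv()).as_rotvec()/np.pi).round(4)
    print(round(a,1),*t,'|',*r,'| grip',round(w/85,2))
E
python3 plan.py 2 20 0 0 20 20 33 33 12
```

```text
Traceback (most recent call last):
  File "plan.py", line 6, in <module>
    print('pos',s['tool_pos'].round(4),'ft',s['ft_force'].round(1),'q',s['joint_pos'].round(2),'t',s['time_s'],'w',s['gripper_width'].round(4))
                                                                                                                   ^^^^^^^^^^^^^^^^^^^^^^^^
AttributeError: 'float' object has no attribute 'round'
```

```bash
sed -i "s/s\['gripper_width'\].round(4)/round(s['gripper_width'],4)/" plan.py; python3 plan.py 2 20 0 0 20 20 33 33 12
```

```text
pos [0.4451 0.2072 0.2658] ft [ 0.3 -0.3  0.6] q [0.44 0.21 0.05 1.41 0.   0.4 ] t 6.65 w 0.0204
3.5 -0.0019 0.0141 -0.0017 | 0.0191 0.001 -0.0006 | grip 0.24
5.0 -0.0016 0.0054 -0.0021 | 0.0275 0.0012 -0.0006 | grip 0.24
6.5 -0.0013 -0.0033 -0.0027 | 0.0358 0.0015 -0.0006 | grip 0.24
8.0 -0.0011 -0.012 -0.0035 | 0.0441 0.0018 -0.0006 | grip 0.24
9.5 -0.0008 -0.0207 -0.0046 | 0.0525 0.0021 -0.0006 | grip 0.24
11.0 -0.0005 -0.0293 -0.0059 | 0.0608 0.0024 -0.0006 | grip 0.24
12.5 -0.0002 -0.038 -0.0074 | 0.0691 0.0027 -0.0005 | grip 0.24
14.0 0.0001 -0.0465 -0.0092 | 0.0774 0.003 -0.0005 | grip 0.24
15.5 0.0004 -0.055 -0.0111 | 0.0858 0.0033 -0.0005 | grip 0.24
17.0 0.0007 -0.0635 -0.0133 | 0.0941 0.0036 -0.0005 | grip 0.24
18.5 0.001 -0.0719 -0.0158 | 0.1024 0.0039 -0.0005 | grip 0.24
20.0 0.0013 -0.0802 -0.0184 | 0.1108 0.0042 -0.0005 | grip 0.24
```

```bash
python3 -m handwheel '[{"tx":-0.001,"ty":0,"tz":-0.001,"ax":0.018,"ay":0.0008,"az":-0.0005,"grip":0.24},{"tx":-0.0013,"ty":-0.0033,"tz":-0.0027,"ax":0.0358,"ay":0.0015,"az":-0.0006,"grip":0.24},{"tx":-0.0011,"ty":-0.012,"tz":-0.0035,"ax":0.0441,"ay":0.0018,"az":-0.0006,"grip":0.24},{"tx":-0.0008,"ty":-0.0207,"tz":-0.0046,"ax":0.0525,"ay":0.0021,"az":-0.0006,"grip":0.24},{"tx":-0.0005,"ty":-0.0293,"tz":-0.0059,"ax":0.0608,"ay":0.0024,"az":-0.0006,"grip":0.24},{"tx":-0.0002,"ty":-0.038,"tz":-0.0074,"ax":0.0691,"ay":0.0027,"az":-0.0005,"grip":0.24},{"tx":0.0001,"ty":-0.0465,"tz":-0.0092,"ax":0.0774,"ay":0.003,"az":-0.0005,"grip":0.24},{"tx":0.0004,"ty":-0.055,"tz":-0.0111,"ax":0.0858,"ay":0.0033,"az":-0.0005,"grip":0.24},{"tx":0.0007,"ty":-0.0635,"tz":-0.0133,"ax":0.0941,"ay":0.0036,"az":-0.0005,"grip":0.24},{"tx":0.001,"ty":-0.0719,"tz":-0.0158,"ax":0.1024,"ay":0.0039,"az":-0.0005,"grip":0.24},{"tx":0.0013,"ty":-0.0802,"tz":-0.0184,"ax":0.1108,"ay":0.0042,"az":-0.0005,"grip":0.24}]'
python3 plan.py 20 41 0 0 20 20 33 32 12
```

```text
time_s: 7.75
tool_pos: [0.4454, 0.1665, 0.2557]
tcp_rot: [-0.017, 0.985, 0.174, -0.004]
ft_force: [0.1, -0.1, 0.2]
gripper_width: 0.0206
gripper_force: 0.3
pos [0.4454 0.1665 0.2557] ft [ 0.1 -0.1  0.2] q [ 0.14  0.14 -0.11  1.29  0.35  0.11] t 7.75 w 0.0206
21.8 0.0011 -0.0084 -0.0013 | 0.0093 -0.0001 -0.0002 | grip 0.24
23.5 0.0014 -0.018 -0.0048 | 0.019 0.0002 -0.0002 | grip 0.24
25.2 0.0018 -0.0275 -0.0085 | 0.0287 0.0005 -0.0002 | grip 0.24
27.0 0.0021 -0.0369 -0.0126 | 0.0384 0.0009 -0.0002 | grip 0.24
28.8 0.0024 -0.0462 -0.017 | 0.0481 0.0012 -0.0002 | grip 0.24
30.5 0.0027 -0.0553 -0.0216 | 0.0579 0.0015 -0.0002 | grip 0.24
32.2 0.003 -0.0643 -0.0266 | 0.0676 0.0019 -0.0002 | grip 0.24
34.0 0.0033 -0.0731 -0.0318 | 0.0773 0.0022 -0.0002 | grip 0.24
35.8 0.0036 -0.0818 -0.0372 | 0.087 0.0025 -0.0002 | grip 0.24
37.5 0.0039 -0.0903 -0.043 | 0.0967 0.0029 -0.0002 | grip 0.24
39.2 0.0042 -0.0986 -0.049 | 0.1064 0.0032 -0.0002 | grip 0.24
41.0 0.0045 -0.1067 -0.0552 | 0.1162 0.0035 -0.0002 | grip 0.24
```

```bash
python3 -m handwheel '[{"tx":0.0011,"ty":-0.0084,"tz":-0.0013,"ax":0.0093,"ay":0,"az":0,"grip":0.24},{"tx":0.0014,"ty":-0.018,"tz":-0.0048,"ax":0.019,"ay":0.0002,"az":0,"grip":0.24},{"tx":0.0018,"ty":-0.0275,"tz":-0.0085,"ax":0.0287,"ay":0.0005,"az":0,"grip":0.24},{"tx":0.0021,"ty":-0.0369,"tz":-0.0126,"ax":0.0384,"ay":0.0009,"az":0,"grip":0.24},{"tx":0.0024,"ty":-0.0462,"tz":-0.017,"ax":0.0481,"ay":0.0012,"az":0,"grip":0.24},{"tx":0.0027,"ty":-0.0553,"tz":-0.0216,"ax":0.0579,"ay":0.0015,"az":0,"grip":0.24},{"tx":0.003,"ty":-0.0643,"tz":-0.0266,"ax":0.0676,"ay":0.0019,"az":0,"grip":0.24}]'
python3 - <<'E'
from h import *
p=capture('scene'); S=pts(p); cv2.imwrite('pics/s2.png',cv2.resize(p['image'][80:280,180:440],None,fx=3,fy=3)[:,:,::-1])
E
python3 plan.py 32.25 50 0 0 20 20 32 31 12
```

```text
time_s: 8.45
tool_pos: [0.447, 0.1342, 0.2423]
tcp_rot: [-0.017, 0.96, 0.278, -0.005]
ft_force: [0.2, -0.6, -0.3]
gripper_width: 0.0204
gripper_force: 0.6
pos [0.4467 0.1331 0.2411] ft [ 1.1 -2.5 -0.5] q [-0.06  0.18 -0.17  1.28  0.56 -0.11] t 8.5 w 0.0204
33.7 0.0006 -0.0055 -0.0011 | 0.0083 -0.0003 0.0003 | grip 0.24
35.2 0.0009 -0.0128 -0.0056 | 0.0166 -0.0 0.0003 | grip 0.24
36.7 0.0011 -0.0201 -0.0104 | 0.0248 0.0002 0.0003 | grip 0.24
38.2 0.0014 -0.0273 -0.0153 | 0.033 0.0005 0.0003 | grip 0.24
39.6 0.0016 -0.0343 -0.0205 | 0.0412 0.0008 0.0003 | grip 0.24
41.1 0.0019 -0.0412 -0.0258 | 0.0494 0.0011 0.0003 | grip 0.24
42.6 0.0021 -0.048 -0.0313 | 0.0576 0.0014 0.0003 | grip 0.24
44.1 0.0023 -0.0546 -0.0369 | 0.0658 0.0016 0.0003 | grip 0.24
45.6 0.0025 -0.0611 -0.0428 | 0.074 0.0019 0.0003 | grip 0.24
47.0 0.0028 -0.0674 -0.0488 | 0.0823 0.0022 0.0003 | grip 0.24
48.5 0.003 -0.0736 -0.055 | 0.0905 0.0025 0.0002 | grip 0.24
50.0 0.0032 -0.0796 -0.0613 | 0.0987 0.0027 0.0002 | grip 0.24
```

View pics/s2.png

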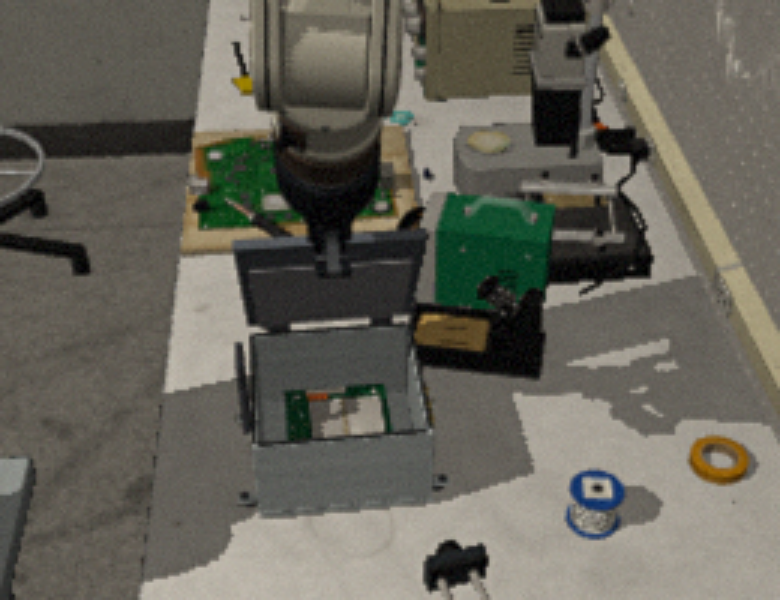

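The lid (crop 240–425, 235–325) leans over the box with the finger at (330,255) holding it from the inside. Continue.

```bash
python3 -m handwheel '[{"tx":0.0006,"ty":-0.0055,"tz":-0.0011,"ax":0.0083,"ay":0,"az":0,"grip":0.24},{"tx":0.0009,"ty":-0.0128,"tz":-0.0056,"ax":0.0166,"ay":0,"az":0.0003,"grip":0.24},{"tx":0.0011,"ty":-0.0201,"tz":-0.0104,"ax":0.0248,"ay":0.0002,"az":0.0003,"grip":0.24},{"tx":0.0014,"ty":-0.0273,"tz":-0.0153,"ax":0.033,"ay":0.0005,"az":0.0003,"grip":0.24},{"tx":0.0016,"ty":-0.0343,"tz":-0.0205,"ax":0.0412,"ay":0.0008,"az":0.0003,"grip":0.24},{"tx":0.0019,"ty":-0.0412,"tz":-0.0258,"ax":0.0494,"ay":0.0011,"az":0.0003,"grip":0.24},{"tx":0.0021,"ty":-0.048,"tz":-0.0313,"ax":0.0576,"ay":0.0014,"az":0.0003,"grip":0.24},{"tx":0.0023,"ty":-0.0546,"tz":-0.0369,"ax":0.0658,"ay":0.0016,"az":0.0003,"grip":0.24},{"tx":0.0025,"ty":-0.0611,"tz":-0.0428,"ax":0.074,"ay":0.0019,"az":0.0003,"grip":0.24},{"tx":0.0028,"ty":-0.0674,"tz":-0.0488,"ax":0.0823,"ay":0.0022,"az":0.0003,"grip":0.24},{"tx":0.003,"ty":-0.0736,"tz":-0.055,"ax":0.0905,"ay":0.0025,"az":0.0003,"grip":0.24},{"tx":0.0032,"ty":-0.0796,"tz":-0.0613,"ax":0.0987,"ay":0.0027,"az":0.0002,"grip":0.24}]'
python3 plan.py 50 66 0 6 20 28 31 28 12
```

```text
time_s: 9.7
tool_pos: [0.4487, 0.0947, 0.2116]
tcp_rot: [-0.017, 0.906, 0.423, -0.006]
ft_force: [-0.2, -0.3, -2.8]
gripper_width: 0.0206
gripper_force: 1.0
pos [0.4487 0.0947 0.2116] ft [-0.2 -0.3 -2.8] q [-0.29  0.37 -0.19  1.38  0.81 -0.49] t 9.7 w 0.0206
51.3 -0.0005 -0.0082 -0.0079 | 0.0046 0.0011 -0.0003 | grip 0.24
52.7 -0.0004 -0.0134 -0.0137 | 0.0092 0.0013 -0.0003 | grip 0.25
54.0 -0.0002 -0.0184 -0.0195 | 0.0138 0.0014 -0.0003 | grip 0.26
55.3 -0.0 -0.0233 -0.0255 | 0.0184 0.0016 -0.0003 | grip 0.27
56.7 0.0001 -0.0281 -0.0316 | 0.0231 0.0018 -0.0003 | grip 0.27
58.0 0.0003 -0.0327 -0.0379 | 0.0277 0.0019 -0.0003 | grip 0.28
59.3 0.0005 -0.0372 -0.0442 | 0.0323 0.0021 -0.0003 | grip 0.29
60.7 0.0006 -0.0415 -0.0506 | 0.0369 0.0022 -0.0003 | grip 0.3
62.0 0.0007 -0.0457 -0.0572 | 0.0416 0.0024 -0.0003 | grip 0.31
63.3 0.0009 -0.0497 -0.0638 | 0.0462 0.0025 -0.0002 | grip 0.31
64.7 0.001 -0.0536 -0.0706 | 0.0508 0.0027 -0.0002 | grip 0.32
66.0 0.0011 -0.0573 -0.0774 | 0.0555 0.0029 -0.0002 | grip 0.33
```

```bash
python3 -m handwheel '[{"tx":-0.0005,"ty":-0.0082,"tz":-0.0079,"ax":0.0046,"ay":0.0011,"az":-0.0003,"grip":0.24},{"tx":-0.0004,"ty":-0.0134,"tz":-0.0137,"ax":0.0092,"ay":0.0013,"az":-0.0003,"grip":0.25},{"tx":-0.0002,"ty":-0.0184,"tz":-0.0195,"ax":0.0138,"ay":0.0014,"az":-0.0003,"grip":0.26},{"tx":0,"ty":-0.0233,"tz":-0.0255,"ax":0.0184,"ay":0.0016,"az":-0.0003,"grip":0.27},{"tx":0.0001,"ty":-0.0281,"tz":-0.0316,"ax":0.0231,"ay":0.0018,"az":-0.0003,"grip":0.27},{"tx":0.0003,"ty":-0.0327,"tz":-0.0379,"ax":0.0277,"ay":0.0019,"az":-0.0003,"grip":0.28},{"tx":0.0005,"ty":-0.0372,"tz":-0.0442,"ax":0.0323,"ay":0.0021,"az":-0.0003,"grip":0.29},{"tx":0.0006,"ty":-0.0415,"tz":-0.0506,"ax":0.0369,"ay":0.0022,"az":-0.0003,"grip":0.3},{"tx":0.0007,"ty":-0.0457,"tz":-0.0572,"ax":0.0416,"ay":0.0024,"az":-0.0003,"grip":0.31},{"tx":0.0009,"ty":-0.0497,"tz":-0.0638,"ax":0.0462,"ay":0.0025,"az":-0.0002,"grip":0.31},{"tx":0.001,"ty":-0.0536,"tz":-0.0706,"ax":0.0508,"ay":0.0027,"az":-0.0002,"grip":0.32},{"tx":0.0011,"ty":-0.0573,"tz":-0.0774,"ax":0.0555,"ay":0.0029,"az":-0.0002,"grip":0.33}]'
python3 plan.py 66 80 6 15 28 34 28 24 12
```

```text
time_s: 10.9
tool_pos: [0.4491, 0.0662, 0.173]
tcp_rot: [-0.015, 0.866, 0.5, -0.009]
ft_force: [0.1, -0.3, -2.5]
gripper_width: 0.0285
gripper_force: 1.2
pos [0.4491 0.0662 0.173 ] ft [ 0.1 -0.3 -2.5] q [-0.41  0.56 -0.17  1.48  0.9  -0.75] t 10.9 w 0.0285
67.2 0.0003 -0.0036 -0.0064 | 0.0024 -0.0001 -0.0001 | grip 0.34
68.3 0.0004 -0.0068 -0.0128 | 0.0047 0.0 -0.0001 | grip 0.34
69.5 0.0005 -0.0098 -0.0193 | 0.007 0.0001 -0.0001 | grip 0.35
70.7 0.0006 -0.0128 -0.0258 | 0.0093 0.0002 -0.0001 | grip 0.35
71.8 0.0007 -0.0156 -0.0324 | 0.0116 0.0003 -0.0001 | grip 0.36
73.0 0.0008 -0.0182 -0.039 | 0.0139 0.0003 -0.0001 | grip 0.36
74.2 0.0009 -0.0207 -0.0457 | 0.0163 0.0004 -0.0001 | grip 0.37
75.3 0.001 -0.0231 -0.0524 | 0.0186 0.0005 -0.0001 | grip 0.38
76.5 0.001 -0.0253 -0.0592 | 0.0209 0.0006 -0.0001 | grip 0.38
77.7 0.0011 -0.0273 -0.066 | 0.0232 0.0007 -0.0001 | grip 0.39
78.8 0.0012 -0.0292 -0.0729 | 0.0255 0.0007 -0.0001 | grip 0.39
80.0 0.0012 -0.031 -0.0798 | 0.0278 0.0008 -0.0001 | grip 0.4
```

```bash
python3 -m handwheel '[{"tx":0.0003,"ty":-0.0036,"tz":-0.0064,"ax":0.0024,"ay":0,"az":0,"grip":0.34},{"tx":0.0004,"ty":-0.0068,"tz":-0.0128,"ax":0.0047,"ay":0,"az":0,"grip":0.34},{"tx":0.0005,"ty":-0.0098,"tz":-0.0193,"ax":0.007,"ay":0,"az":0,"grip":0.35},{"tx":0.0006,"ty":-0.0128,"tz":-0.0258,"ax":0.0093,"ay":0.0002,"az":0,"grip":0.35},{"tx":0.0007,"ty":-0.0156,"tz":-0.0324,"ax":0.0116,"ay":0.0003,"az":0,"grip":0.36},{"tx":0.0008,"ty":-0.0182,"tz":-0.039,"ax":0.0139,"ay":0.0003,"az":0,"grip":0.36},{"tx":0.0009,"ty":-0.0207,"tz":-0.0457,"ax":0.0163,"ay":0.0004,"az":0,"grip":0.37},{"tx":0.001,"ty":-0.0231,"tz":-0.0524,"ax":0.0186,"ay":0.0005,"az":0,"grip":0.38},{"tx":0.001,"ty":-0.0253,"tz":-0.0592,"ax":0.0209,"ay":0.0006,"az":0,"grip":0.38},{"tx":0.0011,"ty":-0.0273,"tz":-0.066,"ax":0.0232,"ay":0.0007,"az":0,"grip":0.39},{"tx":0.0012,"ty":-0.0292,"tz":-0.0729,"ax":0.0255,"ay":0.0007,"az":0,"grip":0.39},{"tx":0.0012,"ty":-0.031,"tz":-0.0798,"ax":0.0278,"ay":0.0008,"az":0,"grip":0.4}]'
python3 plan.py 80 92 15 25 34 38 24 21 12
```

```text
time_s: 12.1
tool_pos: [0.4497, 0.0508, 0.1331]
tcp_rot: [-0.014, 0.843, 0.537, -0.009]
ft_force: [0.2, 0.6, -2.3]
gripper_width: 0.0341
gripper_force: 1.2
pos [0.4497 0.0508 0.1331] ft [ 0.2  0.6 -2.3] q [-0.45  0.7  -0.15  1.52  0.93 -0.9 ] t 12.1 w 0.0341
81.0 0.0001 -0.0015 -0.0062 | 0.0011 0.0 -0.0001 | grip 0.4
82.0 0.0002 -0.0027 -0.0124 | 0.002 0.0001 -0.0001 | grip 0.41
83.0 0.0002 -0.0038 -0.0187 | 0.003 0.0001 -0.0001 | grip 0.41
84.0 0.0002 -0.0048 -0.025 | 0.0039 0.0001 -0.0001 | grip 0.42
85.0 0.0003 -0.0057 -0.0313 | 0.0048 0.0001 -0.0001 | grip 0.42
86.0 0.0003 -0.0064 -0.0376 | 0.0057 0.0002 -0.0001 | grip 0.42
87.0 0.0003 -0.007 -0.0439 | 0.0067 0.0002 -0.0001 | grip 0.43
88.0 0.0003 -0.0075 -0.0502 | 0.0076 0.0002 -0.0001 | grip 0.43
89.0 0.0003 -0.0079 -0.0565 | 0.0085 0.0003 -0.0001 | grip 0.44
90.0 0.0004 -0.0081 -0.0629 | 0.0094 0.0003 -0.0001 | grip 0.44
91.0 0.0004 -0.0083 -0.0692 | 0.0104 0.0003 -0.0001 | grip 0.44
92.0 0.0004 -0.0083 -0.0755 | 0.0113 0.0004 -0.0001 | grip 0.45
```

```bash
python3 -m handwheel '[{"tx":0.0001,"ty":-0.0015,"tz":-0.0062,"ax":0.0011,"ay":0,"az":0,"grip":0.4},{"tx":0.0002,"ty":-0.0027,"tz":-0.0124,"ax":0.002,"ay":0,"az":0,"grip":0.41},{"tx":0.0002,"ty":-0.0038,"tz":-0.0187,"ax":0.003,"ay":0,"az":0,"grip":0.41},{"tx":0.0002,"ty":-0.0048,"tz":-0.025,"ax":0.0039,"ay":0,"az":0,"grip":0.42},{"tx":0.0003,"ty":-0.0057,"tz":-0.0313,"ax":0.0048,"ay":0,"az":0,"grip":0.42},{"tx":0.0003,"ty":-0.0064,"tz":-0.0376,"ax":0.0057,"ay":0,"az":0,"grip":0.42},{"tx":0.0003,"ty":-0.0068,"tz":-0.0408,"ax":0.0062,"ay":0,"az":0,"grip":0.43},{"tx":0.0003,"ty":-0.007,"tz":-0.0439,"ax":0.0067,"ay":0,"az":0,"grip":0.43},{"tx":0.0003,"ty":-0.0073,"tz":-0.047,"ax":0.0072,"ay":0,"az":0,"grip":0.43},{"tx":0.0003,"ty":-0.0075,"tz":-0.0502,"ax":0.0076,"ay":0,"az":0,"grip":0.43},{"tx":0.0003,"ty":-0.0077,"tz":-0.0534,"ax":0.008,"ay":0,"az":0,"grip":0.43}]'
python3 plan.py 88.5 94.5 22 27 37 38 22 21 12
```

```text
time_s: 13.2
tool_pos: [0.4498, 0.047, 0.1066]
tcp_rot: [-0.015, 0.837, 0.547, -0.009]
ft_force: [-0.4, 0.8, -3.0]
gripper_width: 0.0365
gripper_force: 1.2
pos [0.4498 0.047  0.1066] ft [-0.4  0.8 -3. ] q [-0.47  0.76 -0.14  1.5   0.93 -0.94] t 13.2 w 0.0365
89.0 0.0001 -0.0 -0.0035 | 0.0012 0.0003 -0.0001 | grip 0.44
89.5 0.0001 -0.0001 -0.0068 | 0.0016 0.0003 -0.0001 | grip 0.44
90.0 0.0001 -0.0002 -0.0101 | 0.0021 0.0003 -0.0001 | grip 0.44
90.5 0.0001 -0.0002 -0.0133 | 0.0026 0.0004 -0.0001 | grip 0.44
91.0 0.0001 -0.0002 -0.0166 | 0.003 0.0004 -0.0001 | grip 0.44
91.5 0.0001 -0.0002 -0.0199 | 0.0035 0.0004 -0.0001 | grip 0.44
92.0 0.0001 -0.0002 -0.0231 | 0.0039 0.0004 -0.0001 | grip 0.44
92.5 0.0001 -0.0001 -0.0264 | 0.0044 0.0004 -0.0001 | grip 0.44
93.0 0.0 0.0 -0.0296 | 0.0049 0.0004 -0.0001 | grip 0.44
93.5 0.0 0.0001 -0.0329 | 0.0053 0.0004 -0.0001 | grip 0.45
94.0 0.0 0.0003 -0.0362 | 0.0058 0.0005 -0.0001 | grip 0.45
94.5 0.0 0.0005 -0.0394 | 0.0063 0.0005 -0.0001 | grip 0.45
```

```bash
python3 -m handwheel '[{"tx":0,"ty":0,"tz":-0.0035,"ax":0,"ay":0,"az":0,"grip":0.43},{"tx":0,"ty":0,"tz":-0.0065,"ax":0,"ay":0,"az":0,"grip":0.43},{"tx":0,"ty":0,"tz":-0.009,"ax":0,"ay":0,"az":0,"grip":0.43},{"tx":0,"ty":0,"tz":-0.0115,"ax":0,"ay":0,"az":0,"grip":0.43},{"tx":0,"ty":0,"tz":-0.014,"ax":0,"ay":0,"az":0,"grip":0.43},{"tx":0,"ty":0,"tz":-0.0165,"ax":0,"ay":0,"az":0,"grip":0.43},{"tx":0,"ty":0,"tz":-0.019,"ax":0,"ay":0,"az":0,"grip":0.43},{"tx":0,"ty":0,"tz":-0.0205,"ax":0,"ay":0,"az":0,"grip":0.43}]'
python3 - <<'E'
from h import *
for n in ('top','scene'):
    p=capture(n); X=pts(p).reshape(-1,3)
    for l in ('cover_lip','bolt_knob'): print(n,l,[(np.round(q['centre'],3).tolist(),round(q['p'],2)) for q in recognise(l,p)[:2]])
    for a in (.03,.05,.07,.09,.11,.18,.2):
        for x0 in (.39,.50):
            q=X[(np.abs(X[:,0]-x0)<.012)&(np.abs(X[:,1]-a)<.006)]; print(n,x0,a,len(q),np.median(q[:,2]).round(4) if len(q) else '')
    cv2.imwrite(f'pics/{n}3.png',cv2.resize(p['image'][130:330,180:440],None,fx=3,fy=3)[:,:,::-1])
s=get_state(); print(s['time_s'],s['ft_force'],s['gripper_force'])
E
```

```text
time_s: 14.0
tool_pos: [0.4498, 0.047, 0.0963]
tcp_rot: [-0.014, 0.837, 0.547, -0.009]
ft_force: [-0.1, 0.3, -0.3]
gripper_width: 0.0368
gripper_force: 0.0
top cover_lip [([0.447, 0.124, 0.103], 0.78)]
top bolt_knob [([0.44, 0.132, 0.119], 0.58), ([0.446, 0.124, 0.104], 0.37)]
top 0.39 0.03 45 0.1031
top 0.5 0.03 36 0.1034
top 0.39 0.05 45 0.1034
top 0.5 0.05 45 0.1035
top 0.39 0.07 47 0.1032
top 0.5 0.07 37 0.1039
top 0.39 0.09 41 0.1035
top 0.5 0.09 41 0.1037
top 0.39 0.11 47 0.1042
top 0.5 0.11 50 0.1031
top 0.39 0.18 43 0.1036
top 0.5 0.18 45 0.1034
top 0.39 0.2 44 0.1055
top 0.5 0.2 47 0.1066
scene cover_lip []
scene bolt_knob []
scene 0.39 0.03 32 -0.0003
scene 0.5 0.03 0 
scene 0.39 0.05 120 0.0177
scene 0.5 0.05 0 
scene 0.39 0.07 0 
scene 0.5 0.07 0 
scene 0.39 0.09 0 
scene 0.5 0.09 0 
scene 0.39 0.11 0 
scene 0.5 0.11 0 
scene 0.39 0.18 0 
scene 0.5 0.18 0 
scene 0.39 0.2 0 
scene 0.5 0.2 0 
14.3 [-0.56639092 -0.19776892 -0.07176291] 0.0
```

View pics/scene3.png

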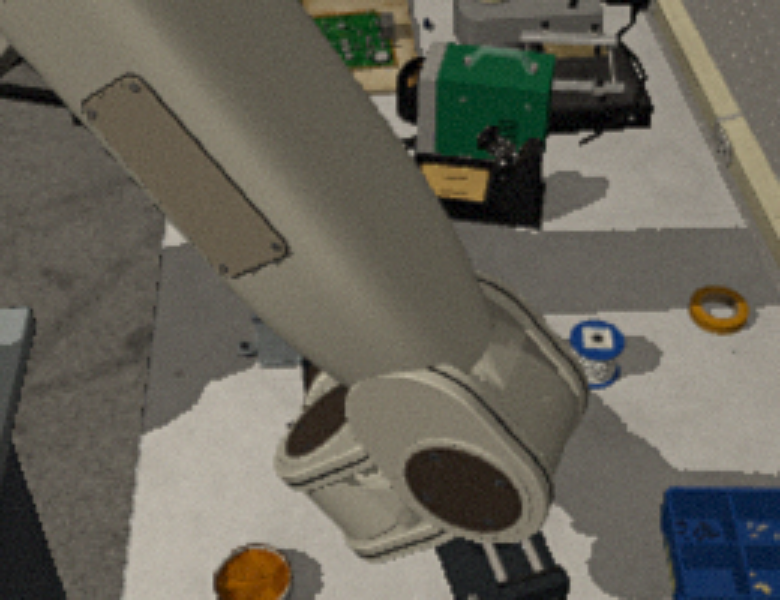

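Scene view is mostly arm; depth in the top view shows the lid level at z≈0.1034, so it is closed and unloaded. Retract the fingers from the lip.

```bash
python3 -m handwheel '[{"tx":0,"ty":-0.03,"tz":0,"ax":0,"ay":0,"az":0,"grip":0.43},{"tx":0.002,"ty":-0.07,"tz":0,"ax":0,"ay":0,"az":0,"grip":0.43},{"tx":0.004,"ty":-0.12,"tz":0.01,"ax":0,"ay":0,"az":0,"grip":0.43},{"tx":0.004,"ty":-0.12,"tz":0.1,"ax":0,"ay":0,"az":0,"grip":0.3},{"tx":0.004,"ty":-0.12,"tz":0.2,"ax":0,"ay":0,"az":0,"grip":0.1},{"tx":0.004,"ty":-0.12,"tz":0.3,"ax":0,"ay":0,"az":0,"grip":0},{"tx":0.004,"ty":-0.12,"tz":0.3,"ax":0,"ay":0,"az":0,"grip":0}]'
python3 go.py .4492 .0711 .2 0
```

```text
time_s: 15.0
tool_pos: [0.4534, -0.0137, 0.2518]
tcp_rot: [-0.016, 0.838, 0.545, -0.005]
ft_force: [-0.8, 0.6, -0.4]
gripper_width: 0.0
gripper_force: 0.0
pos [ 0.4534 -0.0137  0.2518] ft [-0.8  0.6 -0.4] q [-0.56  0.63  0.07  1.91  0.86 -1.04] t 15.0 w 2.1691432955432254e-05
t [-0.0084  0.1697 -0.1037] a [-0.3672 -0.0098 -0.0013]
```

```bash
python3 -m handwheel '[{"tx":-0.0084,"ty":0.17,"tz":0,"ax":-0.3672,"ay":-0.0098,"az":-0.0013,"grip":0},{"tx":-0.0084,"ty":0.17,"tz":0,"ax":-0.3672,"ay":-0.0098,"az":-0.0013,"grip":0},{"tx":-0.0084,"ty":0.17,"tz":0,"ax":-0.3672,"ay":-0.0098,"az":-0.0013,"grip":0},{"tx":-0.0084,"ty":0.17,"tz":0,"ax":-0.3672,"ay":-0.0098,"az":-0.0013,"grip":0},{"tx":-0.0084,"ty":0.17,"tz":0,"ax":-0.3672,"ay":-0.0098,"az":-0.0013,"grip":0},{"tx":-0.0084,"ty":0.17,"tz":0,"ax":-0.3672,"ay":-0.0098,"az":-0.0013,"grip":0},{"tx":-0.0084,"ty":0.17,"tz":0,"ax":-0.3672,"ay":-0.0098,"az":-0.0013,"grip":0},{"tx":-0.0084,"ty":0.17,"tz":-0.1037,"ax":-0.3672,"ay":-0.0098,"az":-0.0013,"grip":0},{"tx":-0.0084,"ty":0.17,"tz":-0.1037,"ax":-0.3672,"ay":-0.0098,"az":-0.0013,"grip":0},{"tx":-0.0084,"ty":0.17,"tz":-0.1037,"ax":-0.3672,"ay":-0.0098,"az":-0.0013,"grip":0}]'
python3 - <<'E'
from h import *
from scipy.spatial.transform import Rotation as Ro
s=get_state(); p=capture('wrist'); cv2.imwrite('pics/w4.png',p['image'][:,:,::-1])
for l in ('cover_lip','bolt_knob'): print(l,[(np.round(q['centre'],3).tolist(),round(q['p'],2)) for q in recognise(l,p)[:2]])
f=200/np.tan(np.radians(p['fovy']/2)); v,u=np.mgrid[:400,:640]; dx=u-p['cx']; dy=v-p['cy']; r=np.hypot(dx,dy)+1e-9; th=r/f; z=p['depth']
c=np.stack([dx/r*np.tan(th)*z,dy/r*np.tan(th)*z,z],-1).reshape(-1,3)[(z>0).ravel()&(th<1.4).ravel()]
T=p['T_tool_cam']; X=Ro.from_quat(s['tcp_rot']).apply(c@T[:3,:3].T+T[:3,3])+s['tool_pos']
q=X[(np.abs(X[:,0]-.45)<.06)&(X[:,2]>.135)&(X[:,2]<.152)&(np.abs(X[:,1]-.137)<.04)]; print('knob top',len(q),np.percentile(q,[2,50,98],axis=0).round(4))
p=capture('top'); X=pts(p).reshape(-1,3)
print([(np.round(q['centre'],3).tolist(),round(q['p'],2)) for q in recognise('bolt_knob',p)[:2]])
q=X[(np.abs(X[:,0]-.45)<.07)&(X[:,2]>.137)&(X[:,2]<.152)&(np.abs(X[:,1]-.137)<.03)]; print('knob top (top cam)',len(q),np.percentile(q,[2,50,98],axis=0).round(4) if len(q) else '')
E
python3 go.py .4492 .0711 .11 0
```

```text
time_s: 16.0
tool_pos: [0.446, 0.0729, 0.1935]
tcp_rot: [-0.015, 1.0, 0.002, -0.004]
ft_force: [-0.7, 0.7, -0.5]
gripper_width: -0.0003
gripper_force: 0.0
cover_lip [([0.433, 0.113, 0.105], 0.8)]
bolt_knob [([0.439, 0.132, 0.121], 0.67)]
knob top 538 [[0.4576 0.1272 0.1359]
 [0.4641 0.1346 0.1445]
 [0.4735 0.1434 0.146 ]]
[([0.433, 0.135, 0.118], 0.63)]
knob top (top cam) 41 [[0.4591 0.1293 0.1412]
 [0.4665 0.1368 0.1446]
 [0.4741 0.1442 0.1481]]
pos [0.4488 0.0709 0.1958] ft [-0.3  0.  -0.1] q [ 0.15  0.17 -0.18  1.22  0.01  0.13] t 16.25 w 0.0004221270179644272
t [ 0.0008  0.0005 -0.1715] a [-0.0016 -0.0007  0.0031]
```

View pics/w4.png

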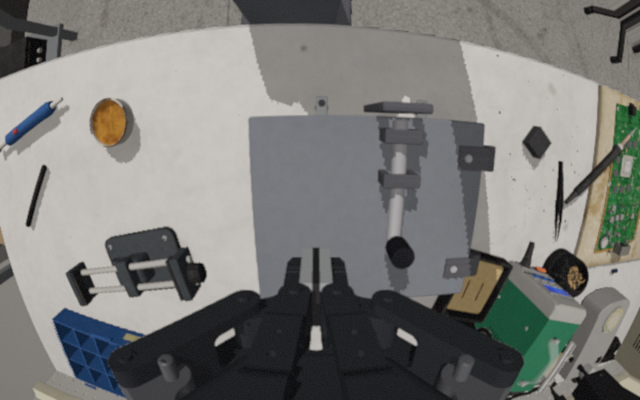

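The lid (250–480, 115–290) lies closed, bolt drawn with its black knob at (399,252), keeper at (400,107), and the closed fingertips at (316,255) over bare lid. Approach and press gently.

```bash
python3 -m handwheel '[{"tx":0,"ty":0,"tz":-0.08,"ax":-0.0016,"ay":-0.0007,"az":0.003,"grip":0},{"tx":0,"ty":0,"tz":-0.14,"ax":-0.0016,"ay":-0.0007,"az":0.003,"grip":0},{"tx":0,"ty":0,"tz":-0.165,"ax":-0.0016,"ay":-0.0007,"az":0.003,"grip":0},{"tx":0,"ty":0,"tz":-0.171,"ax":-0.0016,"ay":-0.0007,"az":0.003,"grip":0},{"tx":0,"ty":0,"tz":-0.175,"ax":-0.0016,"ay":-0.0007,"az":0.003,"grip":0},{"tx":0,"ty":0,"tz":-0.178,"ax":-0.0016,"ay":-0.0007,"az":0.003,"grip":0},{"tx":0,"ty":0,"tz":-0.18,"ax":-0.0016,"ay":-0.0007,"az":0.003,"grip":0}]'
python3 -m handwheel '[{"tx":0,"ty":0,"tz":-0.002,"ax":0,"ay":0,"az":0,"grip":0}]'; python3 -m handwheel '[{"tx":0,"ty":0,"tz":-0.002,"ax":0,"ay":0,"az":0,"grip":0}]'
```

```text
time_s: 16.95
tool_pos: [0.4487, 0.072, 0.1055]
tcp_rot: [-0.018, 1.0, -0.0, -0.0]
ft_force: [-0.3, 0.6, -0.2]
gripper_width: -0.0001
gripper_force: 0.0
time_s: 17.05
tool_pos: [0.4483, 0.0721, 0.1043]
tcp_rot: [-0.018, 1.0, -0.0, -0.0]
ft_force: [-0.3, 0.3, 0.3]
gripper_width: 0.0002
gripper_force: 0.0
time_s: 17.15
tool_pos: [0.4482, 0.0721, 0.1035]
tcp_rot: [-0.018, 1.0, -0.0, -0.0]
ft_force: [-2.4, -1.3, 11.7]
gripper_width: -0.0004
gripper_force: 5.9
```

```bash
python3 -m handwheel '[{"tx":0,"ty":0,"tz":-0.0002,"ax":0,"ay":0,"az":0,"grip":0},{"tx":0,"ty":0,"tz":-0.0002,"ax":0,"ay":0,"az":0,"grip":0}]'
```

```text
time_s: 17.35
tool_pos: [0.4482, 0.0721, 0.1036]
tcp_rot: [-0.018, 1.0, -0.0, -0.0]
ft_force: [-0.7, -0.6, 6.1]
gripper_width: -0.0002
gripper_force: 3.0
```

```bash
python3 -m handwheel '[{"tx":0,"ty":0,"tz":-0.0003,"ax":0,"ay":0,"az":0,"grip":0},{"tx":0,"ty":0,"tz":-0.0006,"ax":0,"ay":0,"az":0,"grip":0},{"tx":0,"ty":0,"tz":-0.0006,"ax":0,"ay":0,"az":0,"grip":0}]'
```

```text
time_s: 17.65
tool_pos: [0.4481, 0.0721, 0.1035]
tcp_rot: [-0.018, 1.0, -0.0, -0.0]
ft_force: [-2.0, -0.7, 7.4]
gripper_width: 0.0001
gripper_force: 4.0
```

```bash
python3 -m handwheel '[{"tx":0,"ty":0,"tz":-0.0004,"ax":0,"ay":0,"az":0,"grip":0},{"tx":0,"ty":0,"tz":-0.0008,"ax":0,"ay":0,"az":0,"grip":0},{"tx":0,"ty":0,"tz":-0.0008,"ax":0,"ay":0,"az":0,"grip":0}]'
```

```text
time_s: 17.95
tool_pos: [0.4482, 0.0721, 0.1035]
tcp_rot: [-0.018, 1.0, -0.0, -0.0]
ft_force: [-3.2, -1.1, 10.4]
gripper_width: 0.0004
gripper_force: 5.4
```

```bash
python3 -m handwheel '[{"tx":0,"ty":0,"tz":-0.0006,"ax":0,"ay":0,"az":0,"grip":0},{"tx":0,"ty":0,"tz":-0.0012,"ax":0,"ay":0,"az":0,"grip":0},{"tx":0,"ty":0,"tz":-0.0012,"ax":0,"ay":0,"az":0,"grip":0}]'
```

```text
time_s: 18.25
tool_pos: [0.4482, 0.0721, 0.1035]
tcp_rot: [-0.018, 1.0, -0.0, 0.0]
ft_force: [-5.3, -0.8, 15.4]
gripper_width: -0.0
gripper_force: 7.6
```

```bash
python3 -m handwheel '[{"tx":0,"ty":0,"tz":0,"ax":0,"ay":0,"az":0,"grip":0},{"tx":0,"ty":0,"tz":0,"ax":0,"ay":0,"az":0,"grip":0},{"tx":0,"ty":0,"tz":0,"ax":0,"ay":0,"az":0,"grip":0},{"tx":0,"ty":0,"tz":0,"ax":0,"ay":0,"az":0,"grip":0},{"tx":0,"ty":0,"tz":0,"ax":0,"ay":0,"az":0,"grip":0},{"tx":0,"ty":0,"tz":0,"ax":0,"ay":0,"az":0,"grip":0}]'; python3 -m handwheel '[{"tx":0,"ty":0,"tz":0,"ax":0,"ay":0,"az":0,"grip":0},{"tx":0,"ty":0,"tz":0,"ax":0,"ay":0,"az":0,"grip":0},{"tx":0,"ty":0,"tz":0,"ax":0,"ay":0,"az":0,"grip":0},{"tx":0,"ty":0,"tz":0,"ax":0,"ay":0,"az":0,"grip":0},{"tx":0,"ty":0,"tz":0,"ax":0,"ay":0,"az":0,"grip":0},{"tx":0,"ty":0,"tz":0,"ax":0,"ay":0,"az":0,"grip":0},{"tx":0,"ty":0,"tz":0,"ax":0,"ay":0,"az":0,"grip":0},{"tx":0,"ty":0,"tz":0,"ax":0,"ay":0,"az":0,"grip":0},{"tx":0,"ty":0,"tz":0,"ax":0,"ay":0,"az":0,"grip":0},{"tx":0,"ty":0,"tz":0,"ax":0,"ay":0,"az":0,"grip":0}]'
```

```text
time_s: 18.85
tool_pos: [0.4482, 0.0721, 0.1035]
tcp_rot: [-0.018, 1.0, -0.0, 0.0]
ft_force: [-4.8, -0.5, 15.0]
gripper_width: 0.0001
gripper_force: 7.6
time_s: 19.85
tool_pos: [0.4482, 0.0721, 0.1035]
tcp_rot: [-0.018, 1.0, -0.0, 0.0]
ft_force: [-4.5, -1.2, 15.1]
gripper_width: -0.0
gripper_force: 7.6
```

```bash
python3 -m handwheel '[{"tx":0,"ty":0,"tz":0.02,"ax":0,"ay":0,"az":0,"grip":0},{"tx":0,"ty":0,"tz":0.08,"ax":0,"ay":0,"az":0,"grip":0},{"tx":0,"ty":0,"tz":0.15,"ax":0,"ay":0,"az":0,"grip":0},{"tx":0.07,"ty":0.05,"tz":0.15,"ax":0,"ay":0,"az":0,"grip":0},{"tx":0.11,"ty":0.131,"tz":0.15,"ax":0,"ay":0,"az":0,"grip":0},{"tx":0.11,"ty":0.131,"tz":0.15,"ax":0,"ay":0,"az":0,"grip":0},{"tx":0.11,"ty":0.131,"tz":0.15,"ax":0,"ay":0,"az":0,"grip":0}]'; python3 go.py .504 .1375 .128 0
```

```text
time_s: 20.55
tool_pos: [0.5024, 0.1382, 0.1758]
tcp_rot: [-0.019, 1.0, -0.001, -0.002]
ft_force: [-0.5, -0.1, -0.7]
gripper_width: -0.0002
gripper_force: 0.0
pos [0.5024 0.1382 0.1758] ft [-0.5 -0.1 -0.7] q [ 0.27  0.32 -0.04  1.22 -0.    0.23] t 20.55 w -0.00020441611550589024
t [ 0.0031 -0.0013 -0.0957] a [ 0.0004 -0.0011 -0.0014]
```

```bash
python3 -m handwheel '[{"tx":0.003,"ty":-0.0013,"tz":-0.04,"ax":0,"ay":-0.001,"az":-0.0014,"grip":0},{"tx":0.003,"ty":-0.0013,"tz":-0.08,"ax":0,"ay":-0.001,"az":-0.0014,"grip":0},{"tx":0.003,"ty":-0.0013,"tz":-0.096,"ax":0,"ay":-0.001,"az":-0.0014,"grip":0},{"tx":0.003,"ty":-0.0013,"tz":-0.096,"ax":0,"ay":-0.001,"az":-0.0014,"grip":0}]'
python3 -m handwheel '[{"tx":-0.01,"ty":-0.0003,"tz":0,"ax":0,"ay":0,"az":0,"grip":0},{"tx":-0.02,"ty":-0.0007,"tz":0,"ax":0,"ay":0,"az":0,"grip":0},{"tx":-0.03,"ty":-0.001,"tz":0,"ax":0,"ay":0,"az":0,"grip":0},{"tx":-0.038,"ty":-0.0013,"tz":0,"ax":0,"ay":0,"az":0,"grip":0},{"tx":-0.046,"ty":-0.0016,"tz":0,"ax":0,"ay":0,"az":0,"grip":0},{"tx":-0.054,"ty":-0.0018,"tz":0,"ax":0,"ay":0,"az":0,"grip":0},{"tx":-0.06,"ty":-0.002,"tz":0,"ax":0,"ay":0,"az":0,"grip":0}]'
```

```text
time_s: 20.95
tool_pos: [0.5024, 0.1358, 0.127]
tcp_rot: [-0.016, 1.0, -0.001, -0.001]
ft_force: [-0.1, -1.0, -0.0]
gripper_width: 0.0
gripper_force: 0.0
time_s: 21.65
tool_pos: [0.4744, 0.136, 0.1287]
tcp_rot: [-0.016, 1.0, -0.0, 0.001]
ft_force: [2.2, 0.5, 1.0]
gripper_width: 0.0002
gripper_force: 1.1
```

```bash
python3 -m handwheel '[{"tx":-0.008,"ty":-0.0003,"tz":0,"ax":0,"ay":0,"az":0,"grip":0},{"tx":-0.016,"ty":-0.0006,"tz":0,"ax":0,"ay":0,"az":0,"grip":0},{"tx":-0.022,"ty":-0.0008,"tz":0,"ax":0,"ay":0,"az":0,"grip":0},{"tx":-0.027,"ty":-0.001,"tz":0,"ax":0,"ay":0,"az":0,"grip":0},{"tx":-0.03,"ty":-0.001,"tz":0,"ax":0,"ay":0,"az":0,"grip":0}]'; python3 -m handwheel '[{"tx":-0.003,"ty":0,"tz":0,"ax":0,"ay":0,"az":0,"grip":0},{"tx":-0.005,"ty":0,"tz":0,"ax":0,"ay":0,"az":0,"grip":0},{"tx":-0.005,"ty":0,"tz":0,"ax":0,"ay":0,"az":0,"grip":0}]'
```

```text
time_s: 22.15
tool_pos: [0.459, 0.1355, 0.1282]
tcp_rot: [-0.016, 1.0, -0.0, 0.0]
ft_force: [4.1, 0.8, 1.0]
gripper_width: -0.0002
gripper_force: 2.5
time_s: 22.45
tool_pos: [0.4589, 0.1355, 0.1284]
tcp_rot: [-0.016, 1.0, -0.0, 0.003]
ft_force: [8.7, -0.5, -1.4]
gripper_width: 0.0004
gripper_force: 3.7
```

Hard stop reached; push a touch firmer to be sure, then back off and check.

```bash
python3 -m handwheel '[{"tx":-0.002,"ty":0,"tz":0,"ax":0,"ay":0,"az":0,"grip":0},{"tx":-0.003,"ty":0,"tz":0,"ax":0,"ay":0,"az":0,"grip":0}]'; python3 -m handwheel '[{"tx":0.02,"ty":0,"tz":0,"ax":0,"ay":0,"az":0,"grip":0},{"tx":0.05,"ty":0,"tz":0,"ax":0,"ay":0,"az":0,"grip":0},{"tx":0.06,"ty":0,"tz":0.1,"ax":0,"ay":0,"az":0,"grip":0},{"tx":0.06,"ty":0,"tz":0.2,"ax":0,"ay":0,"az":0,"grip":0},{"tx":0.0,"ty":-0.1,"tz":0.3,"ax":0,"ay":0,"az":0,"grip":0},{"tx":0.0,"ty":-0.2,"tz":0.3,"ax":0,"ay":0,"az":0,"grip":0},{"tx":0.0,"ty":-0.2,"tz":0.3,"ax":0,"ay":0,"az":0,"grip":0},{"tx":0.0,"ty":-0.2,"tz":0.3,"ax":0,"ay":0,"az":0,"grip":0}]'
python3 - <<'E'
from h import *
from scipy.spatial.transform import Rotation as Ro
p=capture('top'); X=pts(p).reshape(-1,3)
q=X[(np.abs(X[:,0]-.45)<.07)&(X[:,2]>.137)&(X[:,2]<.152)&(np.abs(X[:,1]-.137)<.03)]; print('knob top (top cam)',len(q),np.percentile(q,[2,50,98],axis=0).round(4) if len(q) else '')
print('lid',[np.median(X[(np.abs(X[:,0]-.5)<.02)&(np.abs(X[:,1]-y)<.01)][:,2]).round(4) for y in (.04,.07,.1,.18)])
for l in ('heat_sink','flux_tin','solder_spool'): print(l,[(np.round(q['centre'],3).tolist(),round(q['p'],2)) for q in recognise(l,p)[:1]])
cv2.imwrite('pics/top5.png',cv2.resize(p['image'][130:300,180:440],None,fx=3,fy=3)[:,:,::-1])
print(get_state()['ft_force'])
E
```

```text
time_s: 22.65
tool_pos: [0.4588, 0.1355, 0.1286]
tcp_rot: [-0.016, 1.0, -0.001, 0.004]
ft_force: [11.4, 0.3, -4.5]
gripper_width: -0.0003
gripper_force: 5.6
time_s: 23.45
tool_pos: [0.4542, 0.0333, 0.2788]
tcp_rot: [-0.014, 1.0, -0.001, -0.0]
ft_force: [-0.6, 0.7, -0.8]
gripper_width: 0.0002
gripper_force: 0.0
knob top (top cam) 41 [[0.432  0.1284 0.1423]
 [0.4394 0.136  0.1446]
 [0.4469 0.1434 0.1486]]
lid [np.float64(0.7077), np.float64(0.7036), np.float64(0.1034), np.float64(0.1034)]
heat_sink []
flux_tin [([0.403, 0.132, 0.12], 0.35)]
solder_spool [([0.675, 0.026, 0.045], 0.71)]
[ 0.19549485 -0.46820956  0.33830246]
```

View pics/top5.png

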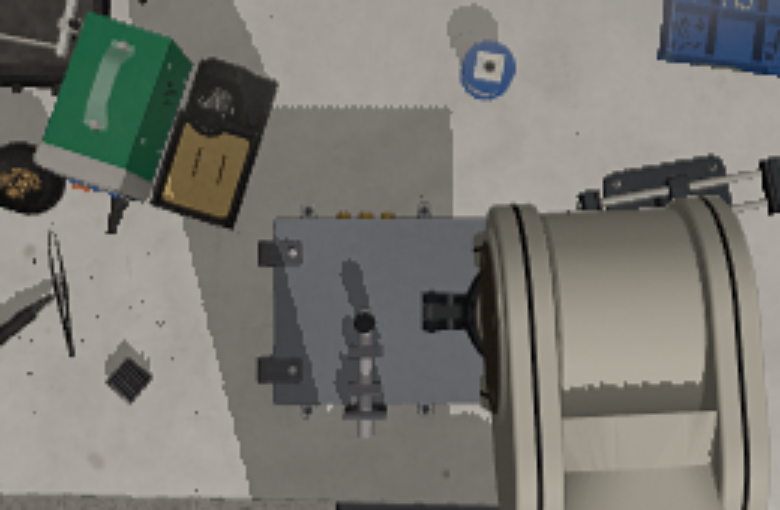

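```bash
python3 -m handwheel '[{"tx":0.06,"ty":0.05,"tz":-0.06,"ax":0,"ay":0,"az":0,"grip":0},{"tx":0.08,"ty":0.08,"tz":-0.1,"ax":0,"ay":0,"az":0,"grip":0},{"tx":0.08,"ty":0.08,"tz":-0.1,"ax":0,"ay":0,"az":0,"grip":0},{"tx":0.08,"ty":0.08,"tz":-0.1,"ax":0,"ay":0,"az":0,"grip":0},{"tx":0.08,"ty":0.08,"tz":-0.1,"ax":0,"ay":0,"az":0,"grip":0}]'
python3 - <<'E'
from h import *
from scipy.spatial.transform import Rotation as Ro
s=get_state(); p=capture('wrist'); cv2.imwrite('pics/w6.png',p['image'][:,:,::-1])
f=200/np.tan(np.radians(p['fovy']/2)); v,u=np.mgrid[:400,:640]; dx=u-p['cx']; dy=v-p['cy']; r=np.hypot(dx,dy)+1e-9; th=r/f; z=p['depth']
c=np.stack([dx/r*np.tan(th)*z,dy/r*np.tan(th)*z,z],-1).reshape(-1,3)[(z>0).ravel()&(th<1.4).ravel()]
T=p['T_tool_cam']; X=Ro.from_quat(s['tcp_rot']).apply(c@T[:3,:3].T+T[:3,3])+s['tool_pos']
C=np.array([.448,.136]); d=X[:,:2]-C; yw=np.radians(1.95); xb=d@[-np.sin(yw),np.cos(yw)]; yb=d@[-np.cos(yw),-np.sin(yw)]; Z=X[:,2]
def rep(n,m): print(n,m.sum(),'yb',np.percentile(yb[m],[1,5,50,95,99]).round(4),'xb',np.percentile(xb[m],[1,50,99]).round(4),'z',np.median(Z[m]).round(4))
k=np.hypot(xb,yb-.01)<.025
rep('knob',k&(Z>.1415)&(Z<.149))
rep('keeper',(np.abs(xb)<.03)&(yb>.075)&(yb<.1)&(Z>.126)&(Z<.142))
rep('guides',(np.abs(xb)<.03)&(yb>.022)&(yb<.075)&(Z>.118)&(Z<.135))
rep('lid',(np.abs(xb)<.08)&(np.abs(yb)<.1)&(np.abs(Z-.1035)<.003))
rep('bolt end',(np.abs(xb)<.012)&(yb>.085)&(yb<.14)&(Z>.1)&(Z<.125))
print(s['tool_pos'])
E
```

```text
time_s: 24.15
tool_pos: [0.495, 0.0755, 0.2288]
tcp_rot: [-0.016, 1.0, -0.0, 0.0]
ft_force: [-0.0, 0.5, 0.4]
gripper_width: -0.0002
gripper_force: 0.0
knob 422 yb [0.0011 0.0022 0.0096 0.0164 0.0176] xb [-0.0093 -0.0013  0.0074] z 0.1448
keeper 454 yb [0.0818 0.0821 0.0848 0.0884 0.089 ] xb [-0.0189 -0.0021  0.0168] z 0.1341
guides 1098 yb [0.0235 0.0286 0.05   0.0693 0.0737] xb [-0.0147 -0.0013  0.0128] z 0.1256
lid 26527 yb [-0.0779 -0.0712 -0.0016  0.0712  0.0776] xb [-0.0786 -0.0133  0.076 ] z 0.1035
bolt end 189 yb [0.0856 0.0928 0.0981 0.104  0.1047] xb [-0.007  -0.0019  0.009 ] z 0.1178
[0.49497015 0.07552225 0.22877746]
```

View pics/w6.png

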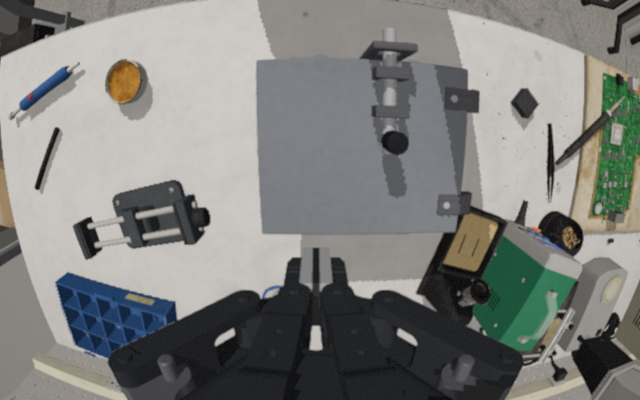

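Knob (395,142) sits close to its guides and the bolt passes through the keeper (389,45). Knob to keeper measures 76 mm against the 76.5 mm expected for a fully shot bolt. The lid is level, the bystanders look undisturbed, and the robot is clear.

```bash
python3 -c "from plant import hand_in; print(hand_in())"
```

```text
the job is handed in; nothing more can be done
None
```

The cover was lowered under control and closed, pressed at a steady 15 N for about 1.6 s, and the bolt pushed to its hard stop in the keeper; the job is handed in at about 24 s, with no verdict returned.

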